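# Stack a plasterboard offcut and clamp it under the hold-down

## Robot

A 6-joint arm with a two-finger parallel gripper is mounted at the origin on the work surface. World frame = base frame: x ahead of the robot, y to its left, z up, the work surface at z = 0. Lengths are in m, angles in degrees, forces in N, time in s.
With the tool pointing down it reaches from about 0.35 to 0.875 m from the base axis. Payload 4.2 kg.
Tool frame: the origin (TCP) lies on the centre line of the jaws, within the pads' length; the fingertips stand 19 mm ahead of it and the grasp point (between the pads) is the TCP; z points along the fingers, y is the line along which they close (so a half turn about z gives the same grasp; the last joint's range is limited). The gripper opens to 87 mm and grips with 3 to 60 N. Pads are 19 mm wide; open, the fingers measure 117 mm over their backs; the gripper's body (75 mm by 190 mm) begins 51 mm behind the grasp point.
Start: joints at [14.817, 22.042, 0.453, 0, -68.411, -14.817], TCP at [0.625, 0, 0.242] pointing down, gripper open.
Joint ranges: [-179.83, 179.83], [-69.29, 118.12], [-61.27, 80.66], [-181.25, 117.63], [-171.15, -9.14], [-177.46, 177.46]. Speed limits (degrees/s): [159.86, 159.86, 180, 180, 180, 180].

## Interface

Orientations are given as a 3x3 rotation matrix whose columns are the frame's x, y, z axes.
In Python, from station import sense, capture, finish_job, search_frame, masks_of gives the robot as it stands.
- The arm moves only by the tool drive_tool, never from a script. Its argument "rows" is a list of rows, each a list of 7 numbers: the opening in per cent of the stroke, from 0 (shut) to 100 (fully open), then the shift along the world's x, y, z in mm, then the turn, a rotation vector about the world's x, y, z in rad. In form: [[fingers, dx, dy, dz, wx, wy, wz], ...]. A call has 1 to 5 rows; each row shifts and turns the commanded pose from where the row before left it; what a row does not reach is not made up. A row lasts 1/12 s, in which the tool goes at most 41.7 mm and 7.16 degrees, less where a joint would pass 70% of its speed; a pose out of reach is approached as far as the arm can. A call is refused whole if a number of a shift passes 41.7 or a number of a turn 0.125, either way. A call with a gripper value outside its range is refused whole. The fingers move at their own pace and stop on an object; the grip force is fixed at half the most. Time passes only in rows, so rows that do not move let the fingers close. It gives the time, the measured TCP pose, the force, the opening and the grip force at its end, in the units of the state.
- sense(): the state, without advancing time (a new reading comes with each control period).
- capture(name): name is "scene" or "side" or "wrist"; returns a dict with "frame" (400x640x3 uint8, red, green, blue), "z_map" (400x640 float32, m along the optical axis (not along the pixel's ray), 0 where there is no reading), "fx", "fy", "cx", "cy" (pixels), "R" (3x3) and "t" (3): a world point X has camera coordinates R X + t; the wrist camera has in their place "T_tool_cam" (4x4, takes a point from camera to tool coordinates, whose origin is the TCP and whose axes are the flange's). Camera axes: x right, y down, z forward; pixel columns grow to the right and rows downward; lengths in m; the calibration is good to about 2 mm. A picture is of the moment at which its call begins: read the wrist's pose just before it.
- finish_job(): hands the job in; it is judged then, once.
Trained networks look in a picture, given as the dict that the camera call returned (one of the last four; its "shot" number tells which), for a name from the list of things; names that differ only in an ending like _2 or _b are one class to them, and where a whole thing is asked for, a point or a joint stands for the part that bears it (a point fixed in the world has none). Each returns a list of dicts, best first, with "p" (0 to 1); they miss things now and then, are a little off and sometimes report something else, mostly with a low value. They report only what shows in the picture. A call takes as long as a camera call. They do not tell look-alikes from the thing itself.
- search_frame(label, picture): "xy" ([column, row] in pixels, amid what is visible of it).
- masks_of(label, picture): "region" (400x640 bool, what is visible of it) and "xy" ([column, row] in pixels, amid what is visible of it).
The state is a dict: "time_s": time; "joints": joint angles; "joint_velocities": joint speeds; "effort": joint torques, N m; "tcp_pos": TCP position; "ee_rot": TCP orientation; "wrist_force": force on the tool from outside, world axes, zero at the start; "moment": the same for the moment, N m; "gripper_width": opening from 0.0 (shut) to 1.0 (fully open); "gripper_force": force on a finger pad.
Only numpy, scipy, OpenCV 4.12 (cv2) and the standard library are available. Lean on these libraries where they do the work, as an engineer would, in place of code of your own. Each camera call takes 0.05 s, during which the arm holds its last target. There are 200 camera calls.

## Task

Lay the longer of the two loose plasterboard strips crosswise (parallel to the stop blocks), flat and centred, on the front half of the pile in the crate: the pile's height is not known, so lower the strip gently until you feel it touch, and let go. Then slide it back along the pile until it is flush against both wooden stop blocks, and press the raised hold-down arm down gently until its rubber foot rests on the strip. Leave the shorter strip, the tape measure and the knife where they are.

Things in the scene. Friction and masses are not known exactly. Their poses are not given: they have to be found in the camera images.
- strip: the longer loose strip of plasterboard (lavender paper faces, pale core): 180 x 60 x 16 mm, about 0.13 kg. Origin at the centre of its underside; x along its length, y across its width, z up. Starts flat on the bench, beside the shorter strip (either may be the nearer to the crate).
- crate: fixed plywood crate holding a pile of plasterboards. Origin on the bench; x runs from its front wall (towards the robot) to its back, y left, z up. Outer faces: front x = -134 mm, sides y = +-107 mm, walls 70 mm high. The fixed, level pile fills x = -123 to +107, y = +-94 mm; its top is 92 to 127 mm above the bench, not told: feel for it.
- front_spot (a point): point at crate x = -50, y = 0, z = 70 mm, under the middle of the pile's front half: lay the strip with its origin above this point (crate x from -95 to -25 mm will do), its length along the crate's y. It has the crate's axes.
- stops (a point): point midway between the front faces of the two wooden stop blocks, at crate x = +110, y = 0, z = 140 mm (their top). The blocks cover y = 33 to 95 and -33 to -95 mm; the hold-down arm passes between them. Flush against them the strip's origin is at crate x = +80 mm.
- holddown (a joint): angle of the steel hold-down arm, rad: 0 = level, positive = foot end raised. Balanced, stiff hinge that stays where left (about 3 N at the pad moves it). Axis along crate y at crate x = +185, z = 152 mm; foot 110 mm from it towards the crate's front. Starts at 0.9 to 1.1; rests on a flush strip at +0.01 to -0.33 by pile height.
- foot (a point): centre of the arm's round rubber foot bar (16 mm diameter, 60 mm long along the crate's y), so 8 mm above the strip when it rests on it.
- press_pad (a point): centre of the top face of the flat dark pad (40 mm along the arm x 44 mm across) above the foot, 12 mm from the foot's centre: press here, following its arc about the hinge.
- short_strip: the shorter loose strip of plasterboard, 110 x 60 x 16 mm, x along its length; origin at the centre of its underside. To be left alone.
- tape: red and black tape measure, 75 x 45 x 65 mm; origin at the centre of its underside. To be left alone.
- knife: red utility knife lying flat, 120 x 28 x 18 mm; origin at the centre of its underside. To be left alone.
Mind the look-alikes: they are no part of the job. What is shaped like the strip but purple is not meant.

How it is judged:
By the outcome, as a careful person would: the job done as asked, in the order asked, and still so for the second after the job is handed in, with the robot touching nothing.
It also fails if it takes over 72 s, if anything falls off the work surface, if the arm or the gripper's body presses on something with over 40 N, if the wrist force passes 120 N, or if a joint passes its speed limit or range.

## Working session

There is one attempt and no reset: what is moved stays moved. The work goes in short steps, Python scripts to look and compute and a tool call to move; the robot and the scene stay as the last step left them, time stands still between calls to the robot, and variables do not carry over. Pictures are saved under pics/ and viewed, at most 10 in all, crops included, and the job is handed in when it is done.

Besides the shell and the picture viewer there is one more tool, called after "Call:" as name(argument=value, ...) on one line, values as JSON. drive_tool: Moves the arm, as the interface text tells. Its arguments: {"type":"object","properties":{"rows":{"type":"array"}},"required":["rows"]}

```bash
mkdir -p pics; ls; cat > h.py <<'E'
import numpy as np, cv2
from station import *
def world(p, st=None):
    z=p["z_map"]; v,u=np.mgrid[0:400,0:640]
    X=np.stack([(u-p["cx"])/p["fx"]*z,(v-p["cy"])/p["fy"]*z,z],-1)
    if "R" in p: return (X-np.array(p["t"]))@np.array(p["R"])
    T=np.array(p["T_tool_cam"]); X=X@T[:3,:3].T+T[:3,3]
    return X@np.array(st["ee_rot"]).T+np.array(st["tcp_pos"])
def save(p,n,crop=None):
    f=p["frame"][:,:,::-1]
    cv2.imwrite("pics/"+n,f)
E
python3 - <<'E'
from h import *
s=sense(); print(s)
for c in ["scene","side"]:
    p=capture(c); save(p,c+"0.png"); W=world(p)
    for l in ["strip","short_strip","crate","holddown","press_pad","foot","tape","knife"]:
        for r in masks_of(l,p)[:3]:
            m=r["region"]&(p["z_map"]>0); P=W[m]
            if len(P)<5: continue
            (c0,sz,a)=cv2.minAreaRect((P[:,:2]*1000).astype(np.float32))
            print(c,l,round(r["p"],2),np.round(r["xy"]),"med",np.median(P,0).round(3),"rect",np.round(c0),np.round(sz),round(a,1),"z95",np.percentile(P[:,2],95).round(3))
E
```

```text
pics
{'time_s': 0.0, 'joints': array([ 1.48167986e+01,  2.20923259e+01,  3.78404204e-01, -3.18009747e-02,
       -6.84104458e+01, -1.48173722e+01]), 'joint_velocities': array([ 0.04876578, -0.06719304,  0.0158795 ,  0.02061991, -0.04511342,
        0.14253206]), 'effort': array([ 5.69075401e-04, -3.90661991e+01,  1.87403029e+01,  4.22001421e+00,
        1.09914420e-02, -1.81494070e-04]), 'tcp_pos': array([6.24426964e-01, 3.37170312e-05, 2.40426397e-01]), 'ee_rot': array([[-2.14734987e-04, -9.99997490e-01, -2.23037285e-03],
       [-9.99999975e-01,  2.14860747e-04, -5.61457682e-05],
       [ 5.66248468e-05,  2.23036073e-03, -9.99997511e-01]]), 'wrist_force': array([-0.13200852, -0.93692767,  0.03039775]), 'moment': array([ 0.01331208, -0.01952047,  0.04490088]), 'gripper_force': 0.0, 'gripper_width': 0.9988438683098089}
scene strip 0.72 [238. 178.] med [ 0.467 -0.208  0.016] rect [ 453. -210.] [185.  64.] 7.0 z95 0.018
scene strip 0.62 [350. 298.] med [0.847 0.137 0.016] rect [837. 139.] [ 71. 187.] 25.8 z95 0.018
scene short_strip 0.73 [192. 181.] med [ 0.477 -0.344  0.015] rect [ 46
[... 903 characters left out ...]
[ 85. 111.] 84.8 z95 0.018
side crate 0.88 [360. 254.] med [0.527 0.181 0.101] rect [544.  54.] [373. 400.] 85.7 z95 0.141
side holddown 0.73 [311. 194.] med [0.642 0.135 0.204] rect [678.  14.] [115. 299.] 8.0 z95 0.27
side press_pad 0.88 [316. 196.] med [0.64  0.135 0.207] rect [637. -54.] [412. 111.] 81.9 z95 0.27
side foot 0.74 [310. 195.] med [0.642 0.135 0.202] rect [683.  17.] [122. 298.] 10.5 z95 0.27
side tape 0.85 [408. 382.] med [0.438 0.459 0.064] rect [438. 455.] [73. 49.] 41.9 z95 0.067
side knife 0.72 [404. 388.] med [0.438 0.459 0.064] rect [432. 447.] [91. 59.] 57.4 z95 0.066
side knife 0.48 [296. 153.] med [ 0.751 -0.306  0.016] rect [ 751. -309.] [ 32. 147.] 13.9 z95 0.019
```

View pics/scene0.png

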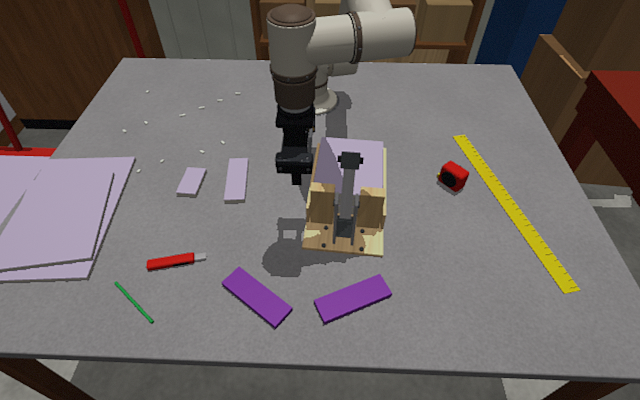

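View pics/side0.png

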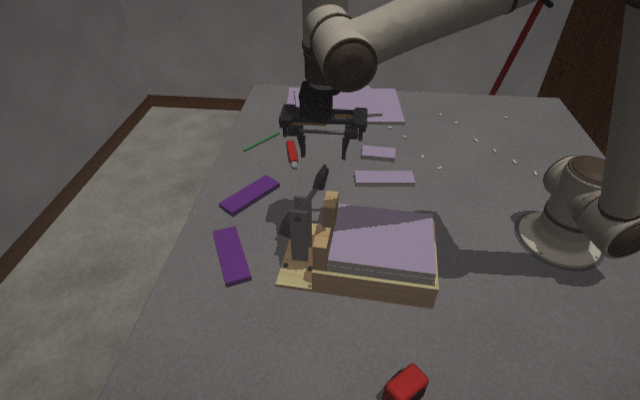

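The scene view shows the lavender long strip at about (236,180), the short one at (191,181) and the crate at (345,195). The two purple look-alikes are at the front, around (257,296) and (352,298). Next I'll measure the crate, pile, stops, hold-down arm and strip.

```bash
cat > m.py <<'E'
from h import *
ps=[capture("scene"),capture("side")]
A=[]
for p in ps:
    W=world(p).reshape(-1,3); C=p["frame"].reshape(-1,3).astype(float)
    A.append(np.hstack([W,C])[(p["z_map"].ravel()>0)])
for n,P in zip(["scene","side"],A):
    roi=(P[:,0]>.38)&(P[:,0]<.85)&(P[:,1]>0.0)&(P[:,1]<.27)
    Q=P[roi]; h,e=np.histogram(Q[:,2],np.arange(0.085,.15,.002)); print(n,[(round(b,3),a) for a,b in zip(h,e) if a>20])
    zt=e[np.argmax(h[:22])]+.001
    T=Q[abs(Q[:,2]-zt)<.005]; print("pile z",np.median(T[:,2]),len(T))
    print(cv2.minAreaRect((T[:,:2]*1000).astype(np.float32)))
    lo,hi=np.percentile(T[:,:2],[1,99],0); print(lo,hi)
    S=Q[abs(Q[:,2]-.14)<.004]; print("stoptop",len(S),np.median(S,0)[:3],cv2.minAreaRect((S[:,:2]*1000).astype(np.float32)))
    for nm,b in [("long",(.3,.6,-.28,-.13)),("short",(.35,.6,-.43,-.28))]:
        M=P[(P[:,0]>b[0])&(P[:,0]<b[1])&(P[:,1]>b[2])&(P[:,1]<b[3])&(abs(P[:,2]-.016)<.004)]
        print(nm,len(M),cv2.minAreaRect((M[:,:2]*1000).astype(np.float32)),np.median(M[:,2]))
    H=Q[(Q[:,2]>.165)&(Q[:,2]<.28)&(Q[:,0]>.55)]
    print("arm",len(H),np.percentile(H[:,:3],[2,50,98],0).round(3).tolist())
E
python3 m.py
```

```text
scene [(np.float64(0.085), np.int64(37)), (np.float64(0.087), np.int64(41)), (np.float64(0.089), np.int64(41)), (np.float64(0.091), np.int64(44)), (np.float64(0.093), np.int64(44)), (np.float64(0.095), np.int64(49)), (np.float64(0.097), np.int64(43)), (np.float64(0.099), np.int64(249)), (np.float64(0.101), np.int64(1056)), (np.float64(0.103), np.int64(985)), (np.float64(0.105), np.int64(198)), (np.float64(0.107), np.int64(43)), (np.float64(0.109), np.int64(38)), (np.float64(0.111), np.int64(42)), (np.float64(0.113), np.int64(51)), (np.float64(0.115), np.int64(47)), (np.float64(0.117), np.int64(47)), (np.float64(0.119), np.int64(68)), (np.float64(0.121), np.int64(60)), (np.float64(0.123), np.int64(66)), (np.float64(0.125), np.int64(49)), (np.float64(0.127), np.int64(43)), (np.float64(0.129), np.int64(32)), (np.float64(0.131), np.int64(42)), (np.float64(0.133), np.int64(44)), (np.float64(0.135), np.int64(41)), (np.float64(0.137), np.int64(167)), (np.float64(0.139), np.int64(262)), (np.float64(0.141), np.int64(64))]
pile z 0.10287620207512932 2531
((546.7178344726562, 126.07414245605469
[... 1637 characters left out ...]
np.float64(0.147), np.int64(28))]
pile z 0.10273401137973677 5778
((544.2792358398438, 130.9248046875), (192.9068603515625, 341.7751770019531), 85.67499542236328)
[0.38193948 0.04154069] [0.67662581 0.23321327]
stoptop 611 [0.60985572 0.15868676 0.13977484] ((639.0445556640625, 122.64984130859375), (191.2039337158203, 94.37825775146484), 85.45073699951172)
long 736 ((452.5013427734375, -206.55166625976562), (179.7938232421875, 65.6146469116211), 4.963952541351318) 0.01514719801037357
short 354 ((467.1414794921875, -342.62042236328125), (66.93385314941406, 110.01813507080078), 86.33232116699219) 0.015095510137874003
arm 716 [[0.571, 0.009, 0.166], [0.632, 0.122, 0.248], [0.683, 0.154, 0.276]]
```

```bash
cat > m2.py <<'E'
from h import *
from scipy.optimize import minimize
for c in ["scene","side"]:
    p=capture(c); W=world(p).reshape(-1,3)
    Q=W[(W[:,0]>.3)&(W[:,0]<.85)&(W[:,1]>0.0)&(W[:,1]<.27)]
    T=Q[(abs(Q[:,2]-.103)<.004)&(Q[:,0]<.62)]; S=Q[(abs(Q[:,2]-.14)<.003)&(Q[:,0]<.7)]; 
    for y in [-3.5,-4,-4.5,-5,-5.5]:
        a=np.deg2rad(y); e=np.array([np.cos(a),np.sin(a)]); f=np.array([-np.sin(a),np.cos(a)])
        q=lambda P:[np.percentile(P[:,:2]@v,[.5,2,98,99.5]).round(4).tolist() for v in (e,f)]
        print(c,y,"pile",q(T),"stop",q(S))
E
python3 m2.py
```

```text
scene -3.5 pile [[0.3514, 0.3547, 0.5764, 0.6135], [0.067, 0.0696, 0.2519, 0.2543]] stop [[0.5831, 0.584, 0.6775, 0.6803], [0.064, 0.0658, 0.2498, 0.2522]]
scene -4 pile [[0.3503, 0.353, 0.5753, 0.6127], [0.0712, 0.0736, 0.2553, 0.258]] stop [[0.5821, 0.5833, 0.6761, 0.6787], [0.0692, 0.071, 0.255, 0.2574]]
scene -4.5 pile [[0.3484, 0.3517, 0.5741, 0.6118], [0.0752, 0.0775, 0.2592, 0.2618]] stop [[0.5812, 0.5816, 0.6745, 0.677], [0.0744, 0.0762, 0.2602, 0.2627]]
scene -5 pile [[0.3469, 0.3502, 0.5729, 0.611], [0.0792, 0.0815, 0.2637, 0.266]] stop [[0.5792, 0.5806, 0.6729, 0.6753], [0.0795, 0.0814, 0.2653, 0.2678]]
scene -5.5 pile [[0.345, 0.3486, 0.5717, 0.61], [0.083, 0.0856, 0.2678, 0.2703]] stop [[0.577, 0.5788, 0.6713, 0.6736], [0.0847, 0.0866, 0.2706, 0.273]]
side -3.5 pile [[0.3517, 0.3553, 0.5784, 0.5945], [0.0711, 0.0748, 0.2577, 0.2598]] stop [[0.5823, 0.5834, 0.6694, 0.677], [0.0675, 0.0701, 0.2563, 0.2577]]
side -4 pile [[0.3503, 0.3538, 0.577, 0.5927], [0.0754, 0.0788, 0.2619, 0.2633]] stop [[0.5814, 0.5824, 0.6678, 0.6754], [0.0728, 0.0753, 0.2614, 0.263]]
side -4.5 pile [[0.3488, 0.3521, 0.5754, 0.591], [0.079, 0.083, 0.2661, 0.2672]] stop [[0.5804, 0.5807, 0.6662, 0.6737], [0.0781, 0.0806, 0.2666, 0.2681]]
side -5 pile [[0.3472, 0.3507, 0.5737, 0.589], [0.0832, 0.0871, 0.27, 0.2714]] stop [[0.5783, 0.5791, 0.6645, 0.6719], [0.0834, 0.0858, 0.2718, 0.2732]]
side -5.5 pile [[0.3453, 0.3489, 0.5722, 0.5871], [0.0871, 0.0912, 0.2741, 0.276]] stop [[0.5761, 0.5772, 0.6628, 0.6701], [0.0887, 0.0909, 0.277, 0.2783]]
```

Call:
drive_tool(rows=[[100,-30,-30,0,0,0,0.1],[100,-36,-41,0,0,0,0],[100,-36,-41,0,0,0,0],[100,-36,-41,0,0,0,0],[100,-33,-41,0,0,0,0]])

```text
time_s: 1.52
tcp_pos: [0.4853, -0.1568, 0.2417]
ee_rot: [[0.101, -0.995, 0.0], [-0.995, -0.101, -0.0], [0.0, -0.0, -1.0]]
wrist_force: [0.4, -1.3, 0.3]
gripper_width: 1.003
gripper_force: 0.0
```

Call:
drive_tool(rows=[[100,-2.5,-4,-4,0,0,-0.1218],[100,-2.5,-4,-4,0,0,-0.1218],[100,-2.5,-4,-4,0,0,-0.1218],[100,-2.5,-4,-4,0,0,-0.1218],[100,-2.5,-4,-4,0,0,-0.1218]])

```text
time_s: 1.93
tcp_pos: [0.4742, -0.1762, 0.2216]
ee_rot: [[-0.493, -0.87, 0.001], [-0.87, 0.493, -0.0], [-0.0, -0.001, -1.0]]
wrist_force: [0.5, -0.2, -0.2]
gripper_width: 1.003
gripper_force: 0.0
```

Call:
drive_tool(rows=[[100,-2.5,-4,-4,0,0,-0.1218],[100,-2.5,-4,-4,0,0,-0.1218],[100,-2.5,-4,-4,0,0,-0.1218],[100,-2.5,-4,-4,0,0,-0.1218],[100,-2.5,-4,-4,0,0,-0.1218]])

```text
time_s: 2.35
tcp_pos: [0.4618, -0.196, 0.2015]
ee_rot: [[-0.902, -0.432, 0.0], [-0.432, 0.902, -0.0], [-0.0, -0.0, -1.0]]
wrist_force: [-0.4, -0.2, -0.6]
gripper_width: 1.002
gripper_force: 0.0
```

Call:
drive_tool(rows=[[100,-2.5,-4,-4,0,0,-0.1218],[100,-2.5,-4,-4,0,0,-0.1218],[100,-2.5,-4,-4,0,0,-0.1218],[100,0,0,0,0,0,0],[100,0,0,0,0,0,0]])

```text
time_s: 2.77
tcp_pos: [0.4544, -0.208, 0.1896]
ee_rot: [[-0.996, -0.09, -0.0], [-0.09, 0.996, -0.0], [0.0, -0.0, -1.0]]
wrist_force: [-0.1, -0.1, -0.2]
gripper_width: 1.0
gripper_force: 0.0
```

```bash
cat > w.py <<'E'
from h import *
import sys
s=sense(); p=capture("wrist"); save(p,sys.argv[1]); W=world(p,s).reshape(-1,3)
print(s["joints"].round(1),s["tcp_pos"].round(4),np.array(p["T_tool_cam"]).round(3).tolist())
b=s["tcp_pos"]
M=W[(abs(W[:,0]-.453)<.13)&(abs(W[:,1]+.208)<.06)&(abs(W[:,2]-.016)<.005)]
print(len(M),cv2.minAreaRect((M[:,:2]*1000).astype(np.float32)),np.median(M[:,2]))
E
python3 w.py w1.png
```

```text
[ -5.9  12.6 -21.3   0.  -56.2 -78.9] [ 0.4544 -0.208   0.1896] [[-0.001, -0.97, -0.244, 0.066], [1.0, -0.001, 0.0, 0.0], [-0.001, -0.244, 0.97, -0.143], [0.0, 0.0, 0.0, 1.0]]
8928 ((441.5794982910156, -209.9320068359375), (158.09767150878906, 60.14691162109375), 5.172205448150635) 0.016192325726107543
```

View pics/w1.png

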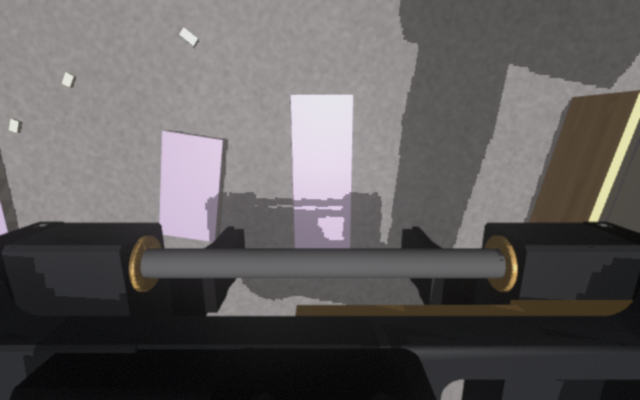

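The wrist view shows the long strip centred between the fingers (columns 292–353, fingers at about 230 and 420). The short strip lies to the left at (193,185) and is clear of the gripper. I'll go down and grasp.

Call:
drive_tool(rows=[[100,-2,-1,-33,0,0,0],[100,0,0,-35,0,0,0],[100,0,0,-35,0,0,0],[100,0,0,-35,0,0,0],[100,0,0,-20,0,0,0]])

```text
time_s: 3.23
tcp_pos: [0.4511, -0.2083, 0.0288]
ee_rot: [[-0.996, -0.09, -0.004], [-0.09, 0.996, 0.001], [0.003, 0.001, -1.0]]
wrist_force: [-0.8, 0.0, -0.8]
gripper_width: 1.0
gripper_force: 0.0
```

Call:
drive_tool(rows=[[100,0,0,-8,0,0,0],[100,0,0,0,0,0,0],[40,0,0,0,0,0,0],[40,0,0,0,0,0,0],[40,0,0,0,0,0,0]])

```text
time_s: 3.65
tcp_pos: [0.4538, -0.209, 0.0253]
ee_rot: [[-0.996, -0.088, 0.004], [-0.088, 0.996, -0.001], [-0.004, -0.001, -1.0]]
wrist_force: [-0.4, -0.4, 0.8]
gripper_width: 0.855
gripper_force: 0.0
```

Call:
drive_tool(rows=[[40,0,0,0,0,0,0],[40,0,0,0,0,0,0],[40,0,0,0,0,0,0],[40,0,0,0,0,0,0]])

```text
time_s: 3.98
tcp_pos: [0.453, -0.2089, 0.0245]
ee_rot: [[-0.996, -0.088, 0.002], [-0.088, 0.996, -0.0], [-0.001, -0.0, -1.0]]
wrist_force: [-0.6, 2.2, 6.8]
gripper_width: 0.686
gripper_force: 30.0
```

Call:
drive_tool(rows=[[40,0,0,15,0,0,0],[40,0,0,40,0,0,0],[40,0,0,40,0,0,0],[40,0,0,40,0,0,0],[40,0,0,35,0,0,0]])

```text
time_s: 4.4
tcp_pos: [0.4521, -0.2088, 0.1959]
ee_rot: [[-0.996, -0.087, 0.001], [-0.087, 0.996, -0.0], [-0.001, -0.0, -1.0]]
wrist_force: [0.9, -0.7, -1.9]
gripper_width: 0.686
gripper_force: 30.0
```

Call:
drive_tool(rows=[[40,-1.6,23,0,0,0,0.094],[40,-1.6,23,0,0,0,0.094],[40,-1.6,23,0,0,0,0.094],[40,-1.6,23,0,0,0,0.094],[40,-1.6,23,0,0,0,0.094]])

```text
time_s: 4.82
tcp_pos: [0.4435, -0.0929, 0.1932]
ee_rot: [[-0.847, -0.532, -0.001], [-0.532, 0.847, 0.0], [0.0, 0.001, -1.0]]
wrist_force: [0.5, -0.0, -1.7]
gripper_width: 0.685
gripper_force: 30.0
```

Call:
drive_tool(rows=[[40,-1.2,23,0,0,0,0.094],[40,-1.2,23,0,0,0,0.094],[40,-1.2,23,0,0,0,0.094],[40,-1.2,23,0,0,0,0.094],[40,-1.2,23,0,0,0,0.094]])

```text
time_s: 5.23
tcp_pos: [0.4376, 0.0221, 0.1932]
ee_rot: [[-0.513, -0.858, -0.001], [-0.858, 0.513, 0.0], [0.0, 0.001, -1.0]]
wrist_force: [0.2, -0.1, -2.4]
gripper_width: 0.681
gripper_force: 30.0
```

Call:
drive_tool(rows=[[40,-1.2,23,0,0,0,0.093],[40,-1.2,23,0,0,0,0.093],[40,-1.2,23,0,0,0,0.093],[40,-1.2,23,0,0,0,0.093],[40,-1.2,24,0,0,0,0.093]])

```text
time_s: 5.65
tcp_pos: [0.4316, 0.1379, 0.1931]
ee_rot: [[-0.074, -0.997, -0.001], [-0.997, 0.074, -0.0], [0.0, 0.001, -1.0]]
wrist_force: [0.9, 0.2, -1.2]
gripper_width: 0.687
gripper_force: 30.0
```

Call:
drive_tool(rows=[[40,0,0,0,0,0,0],[40,0,0,0,0,0,0],[40,0,0,0,0,0,0]])

```text
time_s: 5.9
tcp_pos: [0.4318, 0.1368, 0.1931]
ee_rot: [[-0.079, -0.997, -0.001], [-0.997, 0.079, -0.001], [0.001, 0.001, -1.0]]
wrist_force: [0.5, 0.6, -1.5]
gripper_width: 0.686
gripper_force: 30.0
```

```bash
cat > c.py <<'E'
from h import *
import sys
s=sense(); print(s["tcp_pos"].round(4), s["ee_rot"].round(3).tolist(), s["joints"].round(1), s["wrist_force"].round(1))
for c in ["scene","side"]:
    p=capture(c); save(p,sys.argv[1]+c+".png"); W=world(p)
    for r in masks_of("strip",p)[:4]:
        P=W[r["region"]&(p["z_map"]>0)]
        if len(P)<20: continue
        print(c,round(r["p"],2),np.round(r["xy"]),np.median(P,0).round(3),cv2.minAreaRect((P[:,:2]*1000).astype(np.float32)),np.percentile(P[:,2],[5,50,95]).round(3))
E
python3 c.py a
```

```text
[0.4318 0.1368 0.1931] [[-0.079, -0.997, -0.001], [-0.997, 0.079, -0.001], [0.001, 0.001, -1.0]] [ 38.2   7.9 -26.8  -0.  -55.5 -42.7] [ 0.5  0.6 -1.5]
scene 0.85 [257. 296.] [ 0.853 -0.089  0.016] ((842.8781127929688, -93.84870910644531), (184.91400146484375, 69.30549621582031), 53.76406478881836) [0.005 0.016 0.018]
scene 0.77 [348. 134.] [0.451 0.121 0.184] ((337.617919921875, 133.1243896484375), (210.79104614257812, 369.0353088378906), 85.84708404541016) [0.17  0.184 0.187]
scene 0.75 [352. 298.] [0.848 0.135 0.016] ((843.0985107421875, 138.37139892578125), (61.526329040527344, 180.7154998779297), 25.726564407348633) [0.008 0.016 0.018]
side 0.65 [230. 256.] [0.836 0.156 0.016] ((845.47265625, 134.15673828125), (62.273162841796875, 202.05914306640625), 25.045984268188477) [0.009 0.016 0.018]
side 0.56 [249. 203.] [ 0.847 -0.079  0.015] ((853.515869140625, -97.52549743652344), (184.79852294921875, 87.66116333007812), 53.51943588256836) [0.002 0.015 0.018]
```

View pics/aside.png

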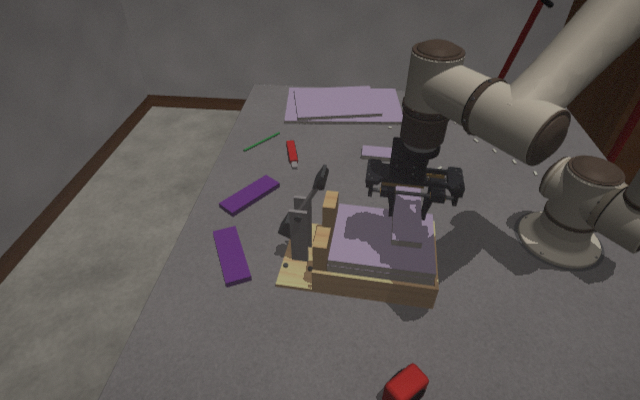

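The side view shows the strip held crosswise above the front half, at about (408,215). I'll lower it, with small steps near contact.

Call:
drive_tool(rows=[[40,1,0,-20,0,0,0],[40,0,0,-20,0,0,0],[40,0,0,-10,0,0,0],[40,0,0,-5,0,0,0],[40,0,0,0,0,0,0]])

```text
time_s: 6.52
tcp_pos: [0.433, 0.1363, 0.1376]
ee_rot: [[-0.079, -0.997, -0.002], [-0.997, 0.079, -0.002], [0.002, 0.002, -1.0]]
wrist_force: [-0.1, 0.2, -1.4]
gripper_width: 0.683
gripper_force: 30.0
```

Call:
drive_tool(rows=[[40,0,0,-2,0,0,0],[40,0,0,-2,0,0,0],[40,0,0,0,0,0,0]])

```text
time_s: 6.77
tcp_pos: [0.4337, 0.1373, 0.1349]
ee_rot: [[-0.079, -0.997, 0.001], [-0.997, 0.079, 0.001], [-0.001, -0.001, -1.0]]
wrist_force: [-0.6, 0.1, -2.1]
gripper_width: 0.688
gripper_force: 30.0
```

Call:
drive_tool(rows=[[40,0,0,-1.5,0,0,0],[40,0,0,-1.5,0,0,0],[40,0,0,0,0,0,0]])

```text
time_s: 7.02
tcp_pos: [0.4333, 0.1372, 0.1315]
ee_rot: [[-0.078, -0.997, -0.0], [-0.997, 0.078, 0.0], [-0.0, 0.0, -1.0]]
wrist_force: [-1.0, -0.5, -2.3]
gripper_width: 0.688
gripper_force: 30.0
```

Call:
drive_tool(rows=[[40,0,0,-1,0,0,0],[40,0,0,-1,0,0,0],[40,0,0,0,0,0,0]])

```text
time_s: 7.27
tcp_pos: [0.4333, 0.1371, 0.1294]
ee_rot: [[-0.078, -0.997, -0.0], [-0.997, 0.078, -0.0], [0.0, 0.0, -1.0]]
wrist_force: [0.6, -0.8, -2.5]
gripper_width: 0.686
gripper_force: 30.0
```

Call:
drive_tool(rows=[[40,0,0,-1,0,0,0],[40,0,0,0,0,0,0],[40,0,0,0,0,0,0]])

```text
time_s: 7.52
tcp_pos: [0.4334, 0.1372, 0.1285]
ee_rot: [[-0.078, -0.997, -0.0], [-0.997, 0.078, -0.0], [0.0, 0.0, -1.0]]
wrist_force: [-0.1, 0.8, -1.4]
gripper_width: 0.683
gripper_force: 30.0
```

Call:
drive_tool(rows=[[40,0,0,-1,0,0,0],[40,0,0,0,0,0,0],[40,0,0,0,0,0,0]])

```text
time_s: 7.77
tcp_pos: [0.4335, 0.1372, 0.1276]
ee_rot: [[-0.078, -0.997, 0.0], [-0.997, 0.078, 0.0], [-0.0, -0.0, -1.0]]
wrist_force: [-0.3, 0.9, -1.4]
gripper_width: 0.685
gripper_force: 30.0
```

Call:
drive_tool(rows=[[40,0,0,-1,0,0,0],[40,0,0,0,0,0,0],[40,0,0,0,0,0,0]])

```text
time_s: 8.02
tcp_pos: [0.4335, 0.1372, 0.1275]
ee_rot: [[-0.078, -0.997, 0.0], [-0.997, 0.078, 0.0], [-0.0, -0.0, -1.0]]
wrist_force: [-2.2, 0.6, 4.7]
gripper_width: 0.684
gripper_force: 30.0
```

Contact was felt: the z force jumped by 6 N and the strip's underside is at about 0.1025 m. I'll let go, rise and turn, then check where the strip lies.

Call:
drive_tool(rows=[[90,0,0,0,0,0,0],[100,0,0,0,0,0,0],[100,0,0,0,0,0,0],[100,0,0,0,0,0,0],[100,0,0,0,0,0,0]])

```text
time_s: 8.43
tcp_pos: [0.4334, 0.1372, 0.1265]
ee_rot: [[-0.078, -0.997, -0.0], [-0.997, 0.078, -0.0], [0.0, 0.0, -1.0]]
wrist_force: [-1.0, 0.6, 0.1]
gripper_width: 0.955
gripper_force: 0.0
```

Call:
drive_tool(rows=[[100,0,0,10,0,0,0],[100,0,0,30,0,0,0],[100,0,0,20,0,0,-0.1208],[100,0,0,0,0,0,-0.1208],[100,0,0,0,0,0,-0.1208]])

```text
time_s: 8.85
tcp_pos: [0.4341, 0.1377, 0.188]
ee_rot: [[-0.432, -0.902, 0.003], [-0.902, 0.432, 0.002], [-0.003, -0.002, -1.0]]
wrist_force: [-0.3, 0.2, -0.2]
gripper_width: 0.999
gripper_force: 0.0
```

Call:
drive_tool(rows=[[100,-5,0.4,0,0,0,-0.1208],[100,-5,0.4,0,0,0,-0.1208],[100,-5,0.4,0,0,0,-0.1208],[100,-5,0.4,0,0,0,-0.1208],[100,-5,0.4,0,0,0,-0.1208]])

```text
time_s: 9.27
tcp_pos: [0.4081, 0.1391, 0.1864]
ee_rot: [[-0.868, -0.497, -0.0], [-0.497, 0.868, -0.0], [0.0, -0.0, -1.0]]
wrist_force: [-0.3, -0.1, 0.4]
gripper_width: 1.002
gripper_force: 0.0
```

Call:
drive_tool(rows=[[100,-5,0.4,0,0,0,-0.1208],[100,-5,0.4,0,0,0,-0.1208],[100,-5,0.4,0,0,0,-0.1208],[100,-6,0.4,0,0,0,-0.1208],[100,-7,0.4,0,0,0,-0.1208]])

```text
time_s: 9.68
tcp_pos: [0.3802, 0.1412, 0.1864]
ee_rot: [[-0.996, 0.084, -0.0], [0.084, 0.996, -0.0], [0.0, -0.0, -1.0]]
wrist_force: [-0.4, -0.7, 0.5]
gripper_width: 1.0
gripper_force: 0.0
```

Call:
drive_tool(rows=[[100,0,0,0,0,0,0],[100,0,0,0,0,0,0]])

```text
time_s: 9.85
tcp_pos: [0.3804, 0.1412, 0.1866]
ee_rot: [[-0.997, 0.074, 0.0], [0.074, 0.997, 0.0], [-0.0, 0.0, -1.0]]
wrist_force: [0.3, 0.1, -0.5]
gripper_width: 1.001
gripper_force: 0.0
```

```bash
cat > d.py <<'E'
from h import *
import sys
s=sense(); print(s["tcp_pos"].round(4), s["ee_rot"].round(3).tolist(), s["joints"].round(1), s["wrist_force"].round(1))
a=np.deg2rad(-4.4); R=np.array([[np.cos(a),-np.sin(a)],[np.sin(a),np.cos(a)]]); o=np.array([.4831,.1333])
print("tcp crate",((s["tcp_pos"][:2]-o)@R).round(4))
zt=.1185
for c in ["scene","side"]:
    p=capture(c); save(p,sys.argv[1]+c+".png"); W=world(p).reshape(-1,3)
    C=np.c_[(W[:,:2]-o)@R,W[:,2]]
    M=C[(C[:,0]>-.125)&(C[:,0]<.112)&(abs(C[:,1])<.12)&(abs(C[:,2]-zt)<.0045)]
    print(c,len(M),np.median(M[:,2]),cv2.minAreaRect((M[:,:2]*1000).astype(np.float32)),np.percentile(M[:,:2],[1,99],0).round(4).tolist())
E
python3 d.py b
```

```text
[0.3804 0.1412 0.1866] [[-0.997, 0.074, 0.0], [0.074, 0.997, 0.0], [-0.0, 0.0, -1.0]] [  43.6    3.4  -33.     0.   -53.6 -137.8] [ 0.3  0.1 -0.5]
tcp crate [-0.103  0.   ]
scene 767 0.11856663953930288 ((14.0987548828125, -1.0516738891601562), (191.4690399169922, 178.5957794189453), 1.5953911542892456) [[-0.0795, -0.0904], [-0.0174, 0.086]]
side 1597 0.11871823471964099 ((15.048042297363281, 2.6963348388671875), (189.6243438720703, 191.69467163085938), 89.48915100097656) [[-0.0793, -0.0866], [0.1092, 0.0924]]
```

View pics/bside.png

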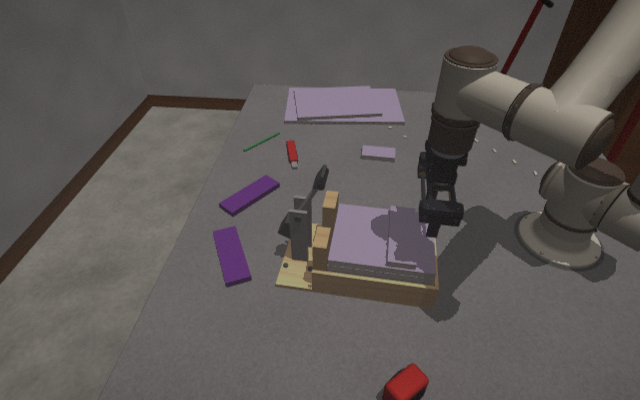

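The strip lies crosswise on the front half, with crate x from -80 to -19 mm and centred. I'll lower behind it and push with both fingers.

Call:
drive_tool(rows=[[100,0,0,-25,0,0,0],[100,0,0,-25,0,0,0],[100,0,0,-8,0,0,0],[100,0,0,-3,0,0,0],[100,0,0,0,0,0,0]])

```text
time_s: 10.37
tcp_pos: [0.3807, 0.1411, 0.1253]
ee_rot: [[-0.997, 0.077, -0.001], [0.077, 0.997, -0.001], [0.001, -0.001, -1.0]]
wrist_force: [-0.1, 0.8, -0.0]
gripper_width: 1.003
gripper_force: 0.0
```

Call:
drive_tool(rows=[[100,4,-0.3,0,0,0,0],[100,4,-0.3,0,0,0,0],[100,4,-0.3,0,0,0,0],[100,6,-0.5,0,0,0,0],[100,7,-0.5,0,0,0,0]])

```text
time_s: 10.78
tcp_pos: [0.4058, 0.1392, 0.126]
ee_rot: [[-0.997, 0.078, 0.0], [0.078, 0.997, 0.0], [-0.0, 0.0, -1.0]]
wrist_force: [-1.2, 0.1, 1.1]
gripper_width: 0.998
gripper_force: 0.8
```

Call:
drive_tool(rows=[[100,8,-0.6,0,0,0,0],[100,8,-0.6,0,0,0,0],[100,8,-0.6,0,0,0,0],[100,8,-0.6,0,0,0,0],[100,8,-0.7,0,0,0,0]])

```text
time_s: 11.2
tcp_pos: [0.4463, 0.136, 0.1255]
ee_rot: [[-0.997, 0.078, -0.0], [0.078, 0.997, -0.0], [0.0, -0.0, -1.0]]
wrist_force: [-0.9, 0.2, 0.3]
gripper_width: 0.999
gripper_force: 0.8
```

Call:
drive_tool(rows=[[100,8,-0.6,0,0,0,0],[100,8,-0.6,0,0,0,0],[100,8,-0.6,0,0,0,0],[100,6,-0.5,0,0,0,0],[100,4,-0.3,0,0,0,0]])

```text
time_s: 11.62
tcp_pos: [0.4803, 0.1335, 0.1254]
ee_rot: [[-0.997, 0.078, 0.0], [0.078, 0.997, -0.0], [-0.0, -0.0, -1.0]]
wrist_force: [-0.9, -0.2, 0.6]
gripper_width: 1.002
gripper_force: 0.8
```

Call:
drive_tool(rows=[[100,0,0,0,0,0,0]])

```text
time_s: 11.7
tcp_pos: [0.4805, 0.1337, 0.1255]
ee_rot: [[-0.997, 0.078, 0.001], [0.078, 0.997, 0.0], [-0.001, 0.0, -1.0]]
wrist_force: [-0.4, -0.2, 0.2]
gripper_width: 1.001
gripper_force: 0.0
```

```bash
python3 d.py e
```

```text
[0.4805 0.1337 0.1255] [[-0.997, 0.078, 0.001], [0.078, 0.997, 0.0], [-0.001, 0.0, -1.0]] [  34.2   16.9  -26.2    0.   -46.8 -128.7] [-0.4 -0.2  0.2]
tcp crate [-0.0026  0.0002]
scene 874 0.11855813208163249 ((56.212162017822266, -3.0668563842773438), (104.99159240722656, 179.3291778564453), 0.30741000175476074) [[0.0086, -0.0914], [0.0713, 0.0863]]
side 1209 0.11880491368612045 ((48.141143798828125, 1.9050979614257812), (189.60235595703125, 125.46343994140625), 89.36930847167969) [[-0.0072, -0.087], [0.1094, 0.0918]]
```

Call:
drive_tool(rows=[[100,7,-0.5,0,0,0,0],[100,8,-0.6,0,0,0,0],[100,8,-0.6,0,0,0,0],[100,7,-0.5,0,0,0,0],[100,4,-0.3,0,0,0,0]])

```text
time_s: 12.22
tcp_pos: [0.5146, 0.1311, 0.1256]
ee_rot: [[-0.997, 0.078, 0.0], [0.078, 0.997, -0.0], [-0.0, 0.0, -1.0]]
wrist_force: [-0.5, 0.5, 1.5]
gripper_width: 1.002
gripper_force: 0.8
```

Call:
drive_tool(rows=[[100,2,-0.2,0,0,0,0],[100,2,-0.1,0,0,0,0],[100,1,-0.1,0,0,0,0],[100,0,0,0,0,0,0]])

```text
time_s: 12.55
tcp_pos: [0.5186, 0.1306, 0.1255]
ee_rot: [[-0.997, 0.078, 0.0], [0.078, 0.997, 0.0], [-0.0, 0.0, -1.0]]
wrist_force: [0.4, -0.3, 0.4]
gripper_width: 0.997
gripper_force: 0.1
```

Call:
drive_tool(rows=[[100,1,-0.1,0,0,0,0],[100,1,-0.1,0,0,0,0],[100,0,0,0,0,0,0]])

```text
time_s: 12.8
tcp_pos: [0.5205, 0.1305, 0.1256]
ee_rot: [[-0.997, 0.078, 0.0], [0.078, 0.997, 0.0], [-0.0, 0.0, -1.0]]
wrist_force: [-1.6, -0.9, -0.5]
gripper_width: 1.001
gripper_force: 0.2
```

Call:
drive_tool(rows=[[100,1,-0.1,0,0,0,0],[100,0,0,0,0,0,0],[100,0,0,0,0,0,0]])

```text
time_s: 13.05
tcp_pos: [0.5212, 0.1304, 0.1255]
ee_rot: [[-0.997, 0.078, -0.0], [0.078, 0.997, 0.0], [0.0, -0.0, -1.0]]
wrist_force: [-2.1, 0.4, 0.5]
gripper_width: 1.0
gripper_force: 0.8
```

Call:
drive_tool(rows=[[100,1,-0.1,0,0,0,0],[100,0,0,0,0,0,0],[100,0,0,0,0,0,0]])

```text
time_s: 13.3
tcp_pos: [0.5213, 0.1303, 0.1255]
ee_rot: [[-0.997, 0.078, -0.002], [0.078, 0.997, -0.0], [0.002, -0.0, -1.0]]
wrist_force: [-5.6, 2.5, 1.9]
gripper_width: 1.001
gripper_force: 2.5
```

Call:
drive_tool(rows=[[100,1,-0.1,0,0,0,0],[100,0,0,0,0,0,0],[100,0,0,0,0,0,0]])

```text
time_s: 13.55
tcp_pos: [0.5214, 0.1303, 0.1255]
ee_rot: [[-0.997, 0.079, -0.004], [0.079, 0.997, -0.0], [0.004, -0.001, -1.0]]
wrist_force: [-6.9, 3.0, 5.5]
gripper_width: 1.0
gripper_force: 3.9
```

```bash
cat >> d.py <<'E'
    B=C.reshape(400,640,3)
    for lo,hi in [(-.085,-.045),(.045,.085)]:
        m=M[(M[:,1]>lo)&(M[:,1]<hi)]; print("  edge front/back at y",lo,np.percentile(m[:,0],[1,99]).round(4))
    for k in np.percentile(C[(abs(C[:,1])<.035)&(C[:,0]>.08)&(C[:,0]<.2)&(C[:,2]>.22)],[1,50,99],0).round(3): print("  armtop",k)
E
python3 d.py f
```

```text
[0.5214 0.1303 0.1255] [[-0.997, 0.079, -0.004], [0.079, 0.997, -0.0], [0.004, -0.001, -1.0]] [ 3.130e+01  2.040e+01 -2.070e+01 -1.000e-01 -4.920e+01 -1.257e+02] [-6.9  3.   5.5]
tcp crate [ 0.0385 -0.0001]
scene 675 0.11881650655641927 ((76.70831298828125, -3.5592269897460938), (181.48770141601562, 73.04206085205078), 83.32169342041016) [[0.0489, -0.0908], [0.11, 0.0863]]
  edge front/back at y -0.085 [0.0492 0.0883]
  edge front/back at y 0.045 [0.0489 0.0893]
  armtop [ 0.08  -0.029  0.222]
  armtop [ 0.083 -0.001  0.366]
  armtop [0.154 0.024 0.464]
side 1122 0.1187580219380574 ((68.82559204101562, 1.0414962768554688), (190.8744659423828, 83.80320739746094), 89.35843658447266) [[0.0338, -0.0858], [0.1096, 0.0921]]
  edge front/back at y -0.085 [0.0287 0.1091]
  edge front/back at y 0.045 [0.0318 0.1094]
  armtop [ 0.08  -0.027  0.223]
  armtop [0.133 0.014 0.256]
  armtop [0.151 0.032 0.442]
```

View pics/fside.png

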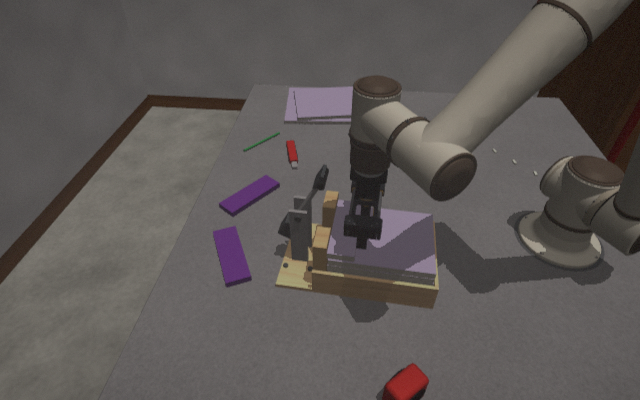

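The strip is flush: its front edge is at crate x = 0.049 m on both sides and the contact force was 7 N. I'll back off, rise, close the fingers and measure the hold-down arm.

Call:
drive_tool(rows=[[100,-8,0.6,0,0,0,0],[100,-12,0.9,5,0,0,0],[30,0,0,40,0,0,0],[0,0,0,40,0,0,0],[0,0,0,40,0,0,0]])

```text
time_s: 14.07
tcp_pos: [0.5025, 0.1313, 0.2523]
ee_rot: [[-0.997, 0.077, 0.0], [0.077, 0.997, -0.001], [-0.0, -0.001, -1.0]]
wrist_force: [0.4, 0.9, 0.4]
gripper_width: 0.853
gripper_force: 0.0
```

Call:
drive_tool(rows=[[0,0,0,40,0,0,0],[0,0,0,40,0,0,0],[0,0,0,10,0,0,0],[0,0,0,0,0,0,0],[0,0,0,0,0,0,0]])

```text
time_s: 14.48
tcp_pos: [0.5029, 0.1317, 0.341]
ee_rot: [[-0.997, 0.078, 0.002], [0.078, 0.997, 0.001], [-0.001, 0.002, -1.0]]
wrist_force: [-0.8, -0.5, -1.5]
gripper_width: 0.48
gripper_force: 0.0
```

```bash
cat > k.py <<'E'
from h import *
s=sense(); print(s["tcp_pos"].round(4), s["gripper_width"])
a=np.deg2rad(-4.4); R=np.array([[np.cos(a),-np.sin(a)],[np.sin(a),np.cos(a)]]); o=np.array([.4831,.1333])
for c in ["scene","side"]:
    p=capture(c); W=world(p); C=np.concatenate([(W[...,:2]-o)@R,W[...,2:]],-1)
    ok=(p["z_map"]>0)&(abs(C[...,1])<.045)&(C[...,0]>.1)&(C[...,0]<.2)&(C[...,2]>.18)&(C[...,2]<.29)
    P=C[ok]; d=np.stack([.185-P[:,0],P[:,2]-.152],1); th=np.arctan2(d[:,1],d[:,0]); r=np.hypot(*d.T)
    f=r>.09; print(c,len(P),"ang pct",np.percentile(th[f],[2,25,50,75,98]).round(3),"y",np.percentile(P[f,1],[2,50,98]).round(3),"rmax",np.percentile(r,99).round(3))
    for t in np.arange(.75,1.2,.05):
        u=d[:,0]*np.cos(t)+d[:,1]*np.sin(t); n=-d[:,0]*np.sin(t)+d[:,1]*np.cos(t)
        g=(u>.095)&(u<.125); print("  t",round(t,2),"n spread",np.percentile(n[g],[2,50,98]).round(4),"u",np.percentile(u,[1,99]).round(3), g.sum())
    for l in ["press_pad","foot"]:
        for r_ in search_frame(l,p)[:1]:
            x,y=np.round(r_["xy"]).astype(int); print("  ",l,r_["p"],x,y,C[y,x].round(3))
E
python3 k.py; python3 d.py g | tail -20
```

```text
[0.5029 0.1317 0.341 ] 0.48018478803176995
scene 657 ang pct [1.12  1.174 1.19  1.205 1.231] y [-0.03  -0.003  0.024] rmax 0.13
  t 0.75 n spread [0.0395 0.0495 0.0549] u [0.028 0.119] 262
  t 0.8 n spread [0.0344 0.0439 0.0489] u [0.029 0.122] 279
  t 0.85 n spread [0.0292 0.0381 0.0429] u [0.03  0.124] 296
  t 0.9 n spread [0.0239 0.0324 0.0369] u [0.03  0.126] 296
  t 0.95 n spread [0.0187 0.0268 0.0308] u [0.03  0.127] 292
  t 1.0 n spread [0.0132 0.0212 0.025 ] u [0.031 0.128] 294
  t 1.05 n spread [0.0073 0.0158 0.0192] u [0.031 0.129] 285
  t 1.1 n spread [0.0016 0.0103 0.0135] u [0.031 0.13 ] 289
  t 1.15 n spread [-0.0041  0.0047  0.0083] u [0.031 0.13 ] 291
   press_pad 0.82 346 190 [ 0.171 -0.004  0.182]
   foot 0.61 349 193 [0.174 0.003 0.177]
side 351 ang pct [1.026 1.079 1.139 1.176 1.205] y [-0.025  0.016  0.032] rmax 0.132
  t 0.75 n spread [0.0303 0.044  0.0535] u [0.031 0.121] 224
  t 0.8 n spread [0.0248 0.0389 0.0475] u [0.032 0.124] 228
  t 0.85 n spread [0.0192 0.0324 0.0413] u [0.032 0.126] 220
  t 0.9 n spread [0.0136 0.0248 0.0347] u [0.033 0.127] 196
  t 0.9
[... 578 characters left out ...]
e 662 0.11868611272005937 ((79.34211730957031, -2.7873764038085938), (65.60709381103516, 179.46249389648438), 1.113878607749939) [[0.0495, -0.0908], [0.1107, 0.0862]]
  edge front/back at y -0.085 [0.0489 0.0893]
  edge front/back at y 0.045 [0.0504 0.0903]
  armtop [ 0.131 -0.031  0.221]
  armtop [ 0.145 -0.003  0.253]
  armtop [0.154 0.026 0.272]
side 1507 0.11894216200191296 ((80.1086196899414, 3.0246429443359375), (188.7291259765625, 62.254703521728516), 89.53804016113281) [[0.0499, -0.0864], [0.1094, 0.0922]]
  edge front/back at y -0.085 [0.0498 0.1086]
  edge front/back at y 0.045 [0.05   0.1094]
  armtop [ 0.125 -0.026  0.223]
  armtop [0.134 0.015 0.255]
  armtop [0.151 0.032 0.272]
```

```bash
cat > tr.py <<'E'
import numpy as np
a=np.deg2rad(-4.4)
def tip(t):
    u=.118 if t>0 else .098; k=.0095 if t>0 else -.0095
    return np.array([.185-u*np.cos(t)+.012*np.sin(t)+k,.152+u*np.sin(t)+.012*np.cos(t)+.019])
def w(c): return np.array([.4831+c[0]*np.cos(a),.1333+c[0]*np.sin(a),c[1]])
ths=[1.14]+list(np.arange(1.08,-.26,-.06))
prev=None
for t in ths:
    p=np.round(w(tip(t))*1000,0 if 0 else 1)
    print(round(t,2),p,None if prev is None else np.round(p-prev,1)); prev=p
print("pre",w(tip(1.08)+[.013,.007])*1000)
E
python3 tr.py
```

```text
1.14 [638.8 121.3 283.2] None
1.08 [632.1 121.8 280.7] [-6.7  0.5 -2.5]
1.02 [625.6 122.3 277.8] [-6.5  0.5 -2.9]
0.96 [619.4 122.8 274.5] [-6.2  0.5 -3.3]
0.9 [613.3 123.3 270.9] [-6.1  0.5 -3.6]
0.84 [607.4 123.7 266.9] [-5.9  0.4 -4. ]
0.78 [601.8 124.2 262.5] [-5.6  0.5 -4.4]
0.72 [596.5 124.6 257.8] [-5.3  0.4 -4.7]
0.66 [591.4 125.  252.8] [-5.1  0.4 -5. ]
0.6 [586.7 125.3 247.5] [-4.7  0.3 -5.3]
0.54 [582.3 125.7 242. ] [-4.4  0.4 -5.5]
0.48 [578.2 126.  236.1] [-4.1  0.3 -5.9]
0.42 [574.5 126.3 230.1] [-3.7  0.3 -6. ]
0.36 [571.1 126.5 223.8] [-3.4  0.2 -6.3]
0.3 [568.2 126.8 217.3] [-2.9  0.3 -6.5]
0.24 [565.6 127.  210.7] [-2.6  0.2 -6.6]
0.18 [563.4 127.1 203.9] [-2.2  0.1 -6.8]
0.12 [561.7 127.3 197. ] [-1.7  0.2 -6.9]
0.06 [560.3 127.4 190.1] [-1.4  0.1 -6.9]
-0.0 [560.4 127.4 183. ] [ 0.1  0.  -7.1]
-0.06 [559.8 127.4 177.1] [-0.6  0.  -5.9]
-0.12 [559.6 127.4 171.2] [-0.2  0.  -5.9]
-0.18 [559.8 127.4 165.3] [ 0.2  0.  -5.9]
-0.24 [560.3 127.4 159.4] [ 0.5  0.  -5.9]
pre [645.08791695 120.83570909 287.72696158]
```

Call:
drive_tool(rows=[[0,30,-2.3,0,0,0,0],[0,40,-3.1,0,0,0,0],[0,40,-3.1,0,0,0,0],[0,33,-2.5,0,0,0,0],[0,0,0,0,0,0,0]])

```text
time_s: 15.3
tcp_pos: [0.6509, 0.1201, 0.3357]
ee_rot: [[-0.997, 0.081, -0.004], [0.081, 0.997, -0.002], [0.004, -0.003, -1.0]]
wrist_force: [0.1, 0.5, -0.7]
gripper_width: 0.005
gripper_force: 0.0
```

Call:
drive_tool(rows=[[0,0,0,0,0,0,0],[0,0,0,0,0,0,0]])

```text
time_s: 15.47
tcp_pos: [0.6462, 0.1205, 0.3397]
ee_rot: [[-0.997, 0.078, -0.002], [0.078, 0.997, -0.001], [0.001, -0.001, -1.0]]
wrist_force: [0.0, -0.6, 0.3]
gripper_width: 0.003
gripper_force: 0.0
```

Call:
drive_tool(rows=[[0,-1,0,-25,0,0,0],[0,0,0,-22,0,0,0],[0,0,0,-5,0,0,0],[0,0,0,0,0,0,0]])

```text
time_s: 15.8
tcp_pos: [0.6438, 0.1206, 0.2878]
ee_rot: [[-0.997, 0.077, -0.003], [0.077, 0.997, -0.001], [0.003, -0.001, -1.0]]
wrist_force: [-0.5, -0.2, 0.9]
gripper_width: 0.004
gripper_force: 0.0
```

Call:
drive_tool(rows=[[0,-4,0.3,-2,0,0,0],[0,-4,0.3,-2,0,0,0],[0,-4,0.3,-2,0,0,0],[0,0,0,0,0,0,0]])

```text
time_s: 16.13
tcp_pos: [0.6328, 0.1218, 0.2837]
ee_rot: [[-0.997, 0.077, 0.002], [0.077, 0.997, 0.001], [-0.002, 0.001, -1.0]]
wrist_force: [-0.1, -0.2, -0.4]
gripper_width: 0.001
gripper_force: 0.0
```

Call:
drive_tool(rows=[[0,-4,0.3,-2,0,0,0],[0,-4,0.4,-2.2,0,0,0],[0,0,0,0,0,0,0]])

```text
time_s: 16.38
tcp_pos: [0.6253, 0.1224, 0.2792]
ee_rot: [[-0.997, 0.078, 0.002], [0.078, 0.997, 0.001], [-0.002, 0.001, -1.0]]
wrist_force: [1.2, -0.8, 2.3]
gripper_width: 0.002
gripper_force: 1.1
```

Contact with the pad is made at about 3 N. I'll follow the arc.

Call:
drive_tool(rows=[[0,-6,0.5,-4.0,0,0,0],[0,-6.1,0.5,-3.8,0,0,0],[0,-5.9,0.4,-4.0,0,0,0],[0,-5.6,0.5,-4.4,0,0,0],[0,-5.3,0.4,-4.7,0,0,0]])

```text
time_s: 16.8
tcp_pos: [0.5957, 0.1247, 0.257]
ee_rot: [[-0.997, 0.078, -0.0], [0.078, 0.997, 0.0], [0.0, 0.0, -1.0]]
wrist_force: [0.5, 0.0, 2.7]
gripper_width: 0.007
gripper_force: 1.5
```

Call:
drive_tool(rows=[[0,-5.1,0.4,-5.0,0,0,0],[0,-4.7,0.3,-5.3,0,0,0],[0,-4.4,0.4,-5.5,0,0,0],[0,-4.1,0.3,-5.9,0,0,0],[0,0,0,0,0,0,0]])

```text
time_s: 17.22
tcp_pos: [0.5766, 0.1259, 0.2338]
ee_rot: [[-0.997, 0.078, -0.003], [0.078, 0.997, -0.001], [0.003, -0.001, -1.0]]
wrist_force: [1.7, 1.3, -0.2]
gripper_width: 0.005
gripper_force: 0.2
```

```bash
cat > q.py <<'E'
from h import *
import sys
s=sense(); print(s["tcp_pos"].round(4),s["wrist_force"].round(1))
a=np.deg2rad(-4.4); R=np.array([[np.cos(a),-np.sin(a)],[np.sin(a),np.cos(a)]]); o=np.array([.4831,.1333])
p=capture("side"); W=world(p); C=np.concatenate([(W[...,:2]-o)@R,W[...,2:]],-1)
cv2.imwrite("pics/"+sys.argv[1],cv2.resize(p["frame"][120:320,200:460,::-1],None,fx=3,fy=3)[:600,:780])
E
python3 q.py h.png
```

```text
[0.5766 0.1259 0.2338] [ 1.7  1.3 -0.2]
```

View pics/h.png

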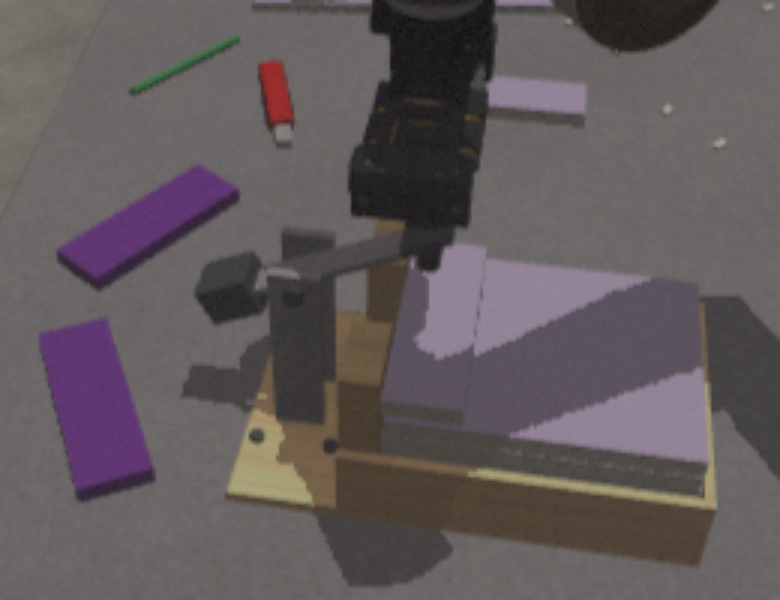

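The hold-down arm is coming down under the fingertips (pad at about (430,235) in the crop) and the strip is still flush. I'll continue.

Call:
drive_tool(rows=[[0,-3.7,0.3,-6.0,0,0,0],[0,-3.4,0.2,-6.3,0,0,0],[0,-2.9,0.3,-6.5,0,0,0],[0,-2.6,0.2,-6.6,0,0,0],[0,-2.2,0.1,-6.8,0,0,0]])

```text
time_s: 17.68
tcp_pos: [0.5634, 0.1269, 0.203]
ee_rot: [[-0.997, 0.078, 0.001], [0.078, 0.997, -0.0], [-0.001, -0.0, -1.0]]
wrist_force: [2.1, -1.5, 2.0]
gripper_width: 0.008
gripper_force: 1.3
```

Call:
drive_tool(rows=[[0,-1.7,0.2,-6.9,0,0,0],[0,-1.4,0.1,-6.9,0,0,0],[0,0,0,-6.0,0,0,0],[0,-0.3,0,-4.0,0,0,0],[0,0,0,0,0,0,0]])

```text
time_s: 18.1
tcp_pos: [0.5591, 0.1273, 0.1782]
ee_rot: [[-0.997, 0.078, -0.003], [0.078, 0.997, -0.001], [0.003, -0.001, -1.0]]
wrist_force: [0.7, 0.1, 0.7]
gripper_width: 0.004
gripper_force: 0.0
```

Call:
drive_tool(rows=[[0,0,0,-4,0,0,0],[0,0,0,-4,0,0,0],[0,0.2,0,-3,0,0,0],[0,0.2,0,-2,0,0,0],[0,0,0,0,0,0,0]])

```text
time_s: 18.52
tcp_pos: [0.5599, 0.1273, 0.1659]
ee_rot: [[-0.997, 0.078, -0.001], [0.078, 0.997, -0.0], [0.001, -0.0, -1.0]]
wrist_force: [-0.3, -0.5, 1.0]
gripper_width: 0.006
gripper_force: 0.3
```

Call:
drive_tool(rows=[[0,0,0,-1,0,0,0],[0,0,0,-1,0,0,0],[0,0,0,0,0,0,0]])

```text
time_s: 18.77
tcp_pos: [0.5605, 0.1273, 0.1648]
ee_rot: [[-0.997, 0.078, 0.0], [0.078, 0.997, 0.0], [-0.0, 0.0, -1.0]]
wrist_force: [-1.5, 0.2, 2.2]
gripper_width: 0.005
gripper_force: 1.1
```

Call:
drive_tool(rows=[[0,0.1,0,-1,0,0,0],[0,0.1,0,-1,0,0,0],[0,0,0,0,0,0,0]])

```text
time_s: 19.02
tcp_pos: [0.5607, 0.1273, 0.1627]
ee_rot: [[-0.997, 0.078, 0.0], [0.078, 0.997, -0.0], [-0.0, -0.0, -1.0]]
wrist_force: [-2.2, 0.0, 2.9]
gripper_width: 0.008
gripper_force: 1.3
```

Call:
drive_tool(rows=[[0,0.1,0,-1,0,0,0],[0,0,0,0,0,0,0],[0,0,0,0,0,0,0]])

```text
time_s: 19.27
tcp_pos: [0.5608, 0.1273, 0.1617]
ee_rot: [[-0.997, 0.078, 0.0], [0.078, 0.997, 0.0], [-0.0, 0.0, -1.0]]
wrist_force: [-1.4, 0.0, 3.0]
gripper_width: 0.005
gripper_force: 1.3
```

Call:
drive_tool(rows=[[0,0,0,-1,0,0,0],[0,0,0,0,0,0,0],[0,0,0,0,0,0,0]])

```text
time_s: 19.52
tcp_pos: [0.5608, 0.1274, 0.1609]
ee_rot: [[-0.997, 0.078, 0.0], [0.078, 0.997, -0.0], [-0.0, -0.0, -1.0]]
wrist_force: [-1.5, -0.5, 4.0]
gripper_width: 0.006
gripper_force: 1.8
```

Call:
drive_tool(rows=[[0,0,0,-0.7,0,0,0],[0,0,0,0,0,0,0],[0,0,0,0,0,0,0]])

```text
time_s: 19.77
tcp_pos: [0.5608, 0.1273, 0.1607]
ee_rot: [[-0.997, 0.078, 0.001], [0.078, 0.997, -0.0], [-0.001, -0.0, -1.0]]
wrist_force: [-3.2, -1.0, 5.8]
gripper_width: 0.005
gripper_force: 3.2
```

Force is now rising while the fingers have stopped. One more small step will confirm contact.

Call:
drive_tool(rows=[[0,0,0,-1,0,0,0],[0,0,0,0,0,0,0],[0,0,0,0,0,0,0]])

```text
time_s: 20.02
tcp_pos: [0.5609, 0.1273, 0.1606]
ee_rot: [[-0.997, 0.077, 0.001], [0.077, 0.997, -0.0], [-0.001, 0.0, -1.0]]
wrist_force: [-4.6, -0.3, 10.4]
gripper_width: 0.004
gripper_force: 5.1
```

Call:
drive_tool(rows=[[0,0,0,3,0,0,0],[0,-0.5,0,8,0,0,0],[0,-5,0.4,30,0,0,0],[0,-20,1.5,40,0,0,0],[0,-40,3,40,0,0,0]])

```text
time_s: 20.43
tcp_pos: [0.5088, 0.1316, 0.2682]
ee_rot: [[-0.997, 0.079, 0.002], [0.079, 0.997, -0.0], [-0.002, -0.0, -1.0]]
wrist_force: [-0.8, 0.8, 0.8]
gripper_width: 0.006
gripper_force: 0.0
```

Call:
drive_tool(rows=[[0,-40,3,20,0,0,0],[0,-40,3,0,0,0,0],[0,-20,1,0,0,0,0],[0,0,0,0,0,0,0],[0,0,0,0,0,0,0]])

```text
time_s: 20.85
tcp_pos: [0.4095, 0.1384, 0.2862]
ee_rot: [[-0.997, 0.076, 0.002], [0.076, 0.997, 0.002], [-0.002, 0.002, -1.0]]
wrist_force: [0.4, 0.1, 0.1]
gripper_width: 0.005
gripper_force: 0.0
```

```bash
python3 q.py i.png; python3 d.py z | grep -v armtop; python3 - <<'E'
from h import *
a=np.deg2rad(-4.4); R=np.array([[np.cos(a),-np.sin(a)],[np.sin(a),np.cos(a)]]); o=np.array([.4831,.1333])
for c in ["scene","side"]:
    p=capture(c); W=world(p).reshape(-1,3); C=np.c_[(W[:,:2]-o)@R,W[:,2]]
    P=C[(abs(C[:,1])<.02)&(C[:,0]>.05)&(C[:,0]<.1)&(C[:,2]>.124)&(C[:,2]<.2)]
    print(c,len(P),np.polyfit(P[:,0],P[:,2],1).round(3),np.percentile(P,[2,50,98],0).round(3).tolist())
E
```

```text
[0.4095 0.1384 0.2862] [0.4 0.1 0.1]
[0.4103 0.1385 0.2858] [[-0.997, 0.077, 0.002], [0.077, 0.997, 0.001], [-0.002, 0.001, -1.0]] [  40.3    0.9  -20.3    0.   -68.7 -134.8] [ 0.1  0.4 -0.8]
tcp crate [-0.073  -0.0004]
scene 598 0.11870034434530063 ((80.18946838378906, -3.0353622436523438), (179.26666259765625, 63.44468688964844), 89.96807098388672) [[0.0492, -0.0913], [0.1106, 0.0865]]
  edge front/back at y -0.085 [0.0486 0.09  ]
  edge front/back at y 0.045 [0.049  0.0888]
scene 165 [0.108 0.129] [[0.058, -0.019, 0.132], [0.084, -0.0, 0.139], [0.099, 0.019, 0.143]]
side 232 [0.105 0.13 ] [[0.057, -0.019, 0.132], [0.077, 0.001, 0.138], [0.099, 0.019, 0.143]]Traceback (most recent call last):
  File "d.py", line 15, in <module>
    for k in np.percentile(C[(abs(C[:,1])<.035)&(C[:,0]>.08)&(C[:,0]<.2)&(C[:,2]>.22)],[1,50,99],0).round(3): print("  armtop",k)
             ~~~~~~~~~~~~~^^^^^^^^^^^^^^^^^^^^^^^^^^^^^^^^^^^^^^^^^^^^^^^^^^^^^^^^^^^^^^^^^^^^^^^^^
    return _quantile_unchecked(
        a, q, axis, out, overwrite_input, method, keepdims, weights)
    return _ureduce(a,
                    func=_quantile_ureduce_func,
    ...<5 lines>...
                    overwrite_input=overwrite_input,
                    method=method)
    r = func(a, **kwargs)
    result = _quantile(arr,
                       quantiles=q,
    ...<2 lines>...
                       out=out,
                       weights=wgt)
    slices_having_nans = np.isnan(arr[-1, ...])
                                  ~~~^^^^^^^^^
IndexError: index -1 is out of bounds for axis 0 with size 0
```

View pics/i.png

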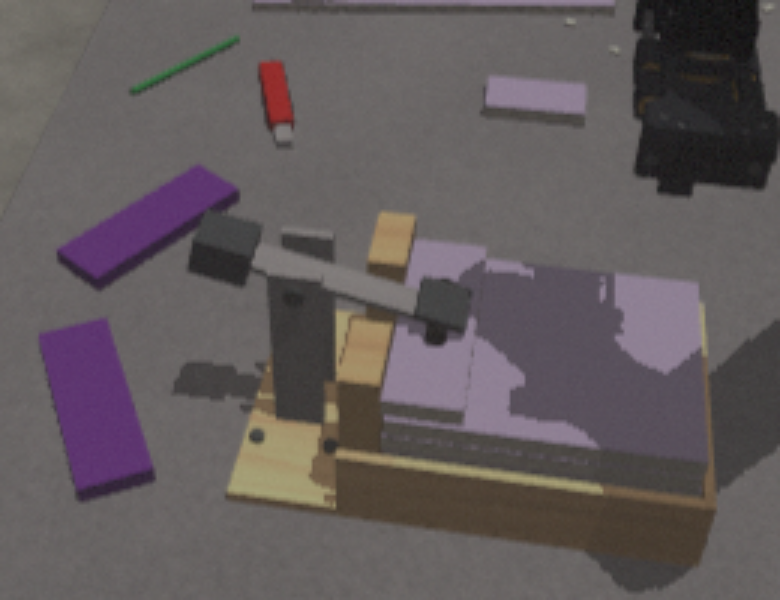

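The foot bar rests on the strip at about (437,330) in the crop. The strip is flush against both blocks, the other objects are unmoved and the gripper is clear. I'll hand it in.

```bash
python3 -c "from station import *; print(finish_job())"
```

```text
the job is handed in; nothing more can be done
None
```

The job is done and handed in at about 21 s: the longer strip was laid on the front half of the pile, slid flush against both stop blocks, and the hold-down arm's foot now rests on it. The shorter strip, tape measure and knife were left alone.

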